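Lift the leaking battery out of its box with tongs

ROBOT

A 6-joint arm with a two-finger parallel gripper is mounted at the origin on a cart in front of the work surface, level with it; the furniture and walls round the work are solid. World frame = base frame: x ahead of the robot, y to its left, z up, the work surface at z = 0. Lengths are in m, angles in degrees, forces in N, time in s.
With the tool pointing down it reaches from about 0.3 to 0.75 m from the base axis. Payload 8.5 kg.
Tool frame: the origin (TCP) lies between the finger pads; the fingertips stand env.finger_overhang ahead of it and the grasp point (between the pads) lies 2 mm behind it (env.finger_overhang is the distance from the TCP to the fingertips, in m); z points along the fingers, y is the line along which they close (so a half turn about z gives the same grasp; the last joint's range is limited). The gripper opens to 85 mm and grips with 20 to 120 N. Pads are 22 mm wide; open, the fingers measure 114 mm over their backs; the gripper's body (76 mm by 85 mm) begins 54 mm behind the grasp point. The pads swing forward as they close: fully open they stand 13 mm farther back than shut.
Start: joints at [-78.169, 21.807, 74.336, -0, 83.858, -12.336], TCP at [0.225, -0.502, 0.21] pointing down, gripper open.
Joint ranges: [-178.18, 178.18], [-50.72, 133.34], [12.68, 142.11], [-81.47, 261.47], [9.98, 163.14], [-165.26, 165.26]. Speed limits (degrees/s): [136.94, 136.94, 180, 180, 180, 180].

INTERFACE

Orientations are given as a 3x3 rotation matrix whose columns are the frame's x, y, z axes.
In Python, from rig import env gives the robot as it stands. The module is installed in compiled form; this text tells all that it offers.
- The arm moves only by the tool jog_arm, never from a script. Its arguments are lists of equal length, an entry for each row: "hand": the finger opening in m, from 0 to 0.0854; "travel": the shift along the world's x, y, z in m, a list of three; "yaw": the turn about the world's z in rad. A call has exactly 5 rows; each row shifts and turns the commanded pose from where the row before left it; what a row does not reach is not made up. A row lasts 1/8 s, in which the tool goes at most 62.5 mm and 10.7 degrees, less where a joint would pass 70% of its speed; a pose out of reach is approached as far as the arm can. A call is refused whole if a number of a shift passes 0.0625 or a number of a turn 0.188, either way. A call with a gripper value outside its range is refused whole. The fingers move at their own pace and stop on an object; "grip_force" is the grip in N (left out, the last holds). Time passes only in rows, so rows that do not move let the fingers close, or fill a call up. It gives the time, the measured TCP pose, the force, the opening and the grip force at its end, in the units of the state.
- env.observe(): the state, without advancing time (a new reading comes with each control period).
- env.get_image(name): name is "scene" or "top" or "wrist"; returns the picture (480x640x3 uint8, red, green, blue); there is no depth.
- env.calibration(name): a dict with "fx", "fy", "cx", "cy" (pixels), "position" and "rotation" of the camera in the world; the wrist camera has in their place "hand_eye" (4x4, takes a point from camera to tool coordinates, whose origin is the TCP and whose axes are the flange's). Camera axes: x right, y down, z forward; pixel columns grow to the right and rows downward; lengths in m; the calibration is good to about 2 mm. A picture is of the moment at which its call begins: read the wrist's pose just before it. calibration takes no time and is no camera call.
- env.close_job(): hands the job in; it is judged then, once.
The state is a dict: "time_s": time; "q": joint angles; "qvel": joint speeds; "joint_efforts": joint torques, N m; "position": TCP position; "tool_rot": TCP orientation; "ft_force": force on the tool from outside, world axes, zero at the start; "wrist_torque": the same for the moment, N m; "grip_width": finger opening in m; "gripper_force": force on a finger pad.
Only numpy, scipy, OpenCV 4.12 (cv2) and the standard library are available. Lean on these libraries where they do the work, as an engineer would, in place of code of your own. Each camera call takes 0.05 s, during which the arm holds its last target. There are 200 camera calls.

TASK

The red-sleeved battery in the battery box has leaked and must not be touched by hand: first swing the box's lid open until it rests back on its stop, then take the yellow spring tongs out of their stand, close their tips on the red battery and lift it out. Finish still holding the tongs with the red battery pinched in them, lifted steadily well clear above the box (its lower end about 5 cm or more above the box's rim), the lid left open; leave the green batteries, the eraser and the travel adapter where they are.

Things in the scene. Friction and masses are not known exactly. Their poses are not given: they have to be found in the camera images.
- battery_box: Grey battery box, fixed, 90 (x) x 150 (y) x 64 mm high, walls 4 mm. Origin: centre of its underside; x from the front towards the hinged side, y along the hinge. Inside, a black rack (top 30 mm above the origin) has three wells 18 mm square at y = -42, 0 and +42 mm, x = 0; a battery stands in each, in any order. The box is left or right on the desk; yaw varies.
- lid (a joint): Hinge angle of the blue lid in rad: 0 shut, 1.9 fully open, leaning back on its stop. It has no catch and weighs 0.1 kg; let go below about 1.4 it falls shut, beyond about 1.5 it falls back on the stop by itself.
- lid_hinge (a point): A point on the lid's hinge axis, midway along it: in the box's frame (45, 0, 64) mm. The axis runs along the box's y; the lid's front edge rises and swings over towards the box's +x.
- lid_handle (a point): Centre of the black T-shaped handle near the lid's front edge: a bar 14 mm thick, 36 mm long, parallel to the hinge, on a stem 24 mm wide. Lid shut: 76 mm in front of the hinge (box's -x), 30 mm above it and 24 mm above the lid's top face. Pinched across its flat ends (36 mm) it can turn between the fingers as the lid swings.
- cell_red: The leaked battery: red sleeve with white lower end, upright cylinder 15 mm thick, 50 mm tall, 23 g. Origin: centre of its lower end, z towards its other end. It stands loosely in a well, lower end 8 mm above the desk, so its top is 58 mm above the desk (6 mm below the rim) and 28 mm stick out of the rack.
- cell_green_a: A sound battery, green sleeve, same size and origin as the red one, in another well. To be left standing there.
- cell_green_b: The other sound battery, green sleeve, same size, in the remaining well. To be left standing there.
- tongs_stand: Grey stand for the tongs, fixed: foot 70 x 90 mm, pocket 26 (x) x 63 (y) x 34 mm outside, 18 x 55 mm inside, floor 4 mm above the desk. Origin: centre of its underside. Its place and yaw vary.
- tongs: Yellow spring tongs upright in the stand, tips down, 108 mm long, 60 g. Origin: midway between the tips' lower ends; z up to the black head (18 x 26 x 8 mm); y is the line along which the legs close. Legs 14 mm wide (x), 4 mm thick. Unsqueezed, the tips are 39 mm apart inside, 51 mm outside. 1 mm of squeeze at the grips closes the tips 2.6 mm, evenly; a spring opens them. 2 mm play in the stand.
- tongs_grip (a point): Midway between the black rubber grip pads (16 x 16 mm) outside the legs, 64 mm above the tongs' origin, 44 mm below the head's top. Width over the pads: 43 mm unsqueezed (spring 3 N), 34 mm when the tips meet a battery (spring 7 N). Squeezed to about 40 mm the tongs can be carried with tips still 31 mm apart; 15 N or more then holds a battery firmly.
- tongs_tip (a point): Midway between the two black rubber tip pads (13 mm wide, 14 mm tall), 7.5 mm above the tongs' origin: what lies here is gripped.
- tongs_left (a joint): Closing angle of one tongs leg in rad (the other moves alike): 0 fully open, 0.115 tips closed on a battery, about 0.18 tips shut on each other.
- eraser: White eraser 20 x 43 x 13 mm on the desk between box and stand; a bystander. Origin: centre of its underside.
- usb_adapter: Small black travel adapter 46 x 30 x 24 mm on the desk between box and stand; a bystander. Origin: centre of its underside.

How it is judged (in metres and radians):
On the way, in this order (a step that is already met when the one before it is completed fails the run):
1. the lid lies back on its stop (value of joint lid above 1.8 rad), for 0.2 s.
2. the tongs are held lifted out of the stand (height (world z) of tongs above 0.05 m and contact force between the fingers and tongs above 1 N and contact force between tongs and tongs_stand below 0.05 N), for 0.2 s.
At the end, for the whole second after the job is handed in: Ends holding: gripper grips the tongs (over 3 N), tongs pinch the red battery (over 0.5 N, its lower end within 55 mm of the tips), lower end over 100 mm above the desk, under 0.03 m/s, touching neither box nor robot, tongs clear of the box; lid over 1.8 rad (height (world z) of cell_red above 0.1 m and contact force between cell_red and tongs above 0.5 N and distance between cell_red and tongs_tip below 0.055 m and contact force between the fingers and tongs above 3 N and contact force between each of cell_red, tongs and battery_box below 0.05 N and contact force between cell_red and the fingers below 0.05 N and contact force between cell_red and the arm below 0.05 N and linear speed of cell_red below 0.03 m/s and value of joint lid above 1.8 rad); the arm keeps its last pose, push and grip.
It fails at once if the robot itself touches the red battery (contact force between cell_red and the fingers above 0.3 N or contact force between cell_red and the arm above 0.3 N).
It fails at once if a green battery is pulled up or displaced (distance of any of cell_green_a, cell_green_b from where it was at the start of the episode above 0.012 m).
It fails at once if the eraser or the travel adapter is moved (distance of any of eraser, usb_adapter from where it was at the start of the episode above 0.02 m).
It also fails if it takes over 56 s, if anything falls off the work surface, if the arm or the gripper's body presses on something with over 40 N, if the wrist force passes 120 N, or if a joint passes its speed limit or range.

## Working session

There is one attempt and no reset: what is moved stays moved. The work goes in short steps, Python scripts to look and compute and a tool call to move; the robot and the scene stay as the last step left them, time stands still between calls to the robot, and variables do not carry over. Pictures are saved under pics/ and viewed, at most 10 in all, crops included, and the job is handed in when it is done.

Besides the shell and the picture viewer there is one more tool, called as name(argument=value, ...), one argument or row to a line, values as JSON. jog_arm: Moves the arm, as the interface text tells. Its arguments: {"type":"object","properties":{"hand":{"type":"array"},"travel":{"type":"array"},"yaw":{"type":"array"},"grip_force":{"type":"number"}},"required":["hand","travel","yaw"]}

```bash
mkdir -p pics
python3 - <<'E'
from rig import env
import cv2,numpy as np
s=env.observe();print(s['time_s'],s['position'],s['tool_rot'],env.finger_overhang,s['grip_width'])
for n in('scene','top'):
    im=env.get_image(n);cv2.imwrite(f'pics/{n}0.png',im[:,:,::-1]);c=env.calibration(n);print(n,{k:np.round(v,4).tolist() for k,v in c.items()})
E
```

```text
0.0 [ 0.2251069  -0.50147382  0.20930646] [[ 9.12354370e-01  4.09401283e-01 -3.06231250e-04]
 [ 4.09401277e-01 -9.12353272e-01  1.44961403e-03]
 [ 3.14082762e-04 -1.44793316e-03 -9.99998902e-01]] 0.017 0.08543811876284493
scene {'fx': 507.4768, 'fy': 507.4768, 'cx': 316.861, 'cy': 239.2174, 'position': [0.0572, 0.817, 0.4332], 'rotation': [[-0.8117, -0.2485, 0.5286], [-0.5841, 0.3383, -0.7378], [0.0045, -0.9076, -0.4198]]}
top {'fx': 556.167, 'fy': 556.167, 'cx': 314.7619, 'cy': 231.3988, 'position': [0.4366, 0.2032, 1.0329], 'rotation': [[0.0017, -0.9976, 0.0697], [-1.0, -0.0016, 0.0012], [-0.0011, -0.0697, -0.9976]]}
```

View pics/top0.png

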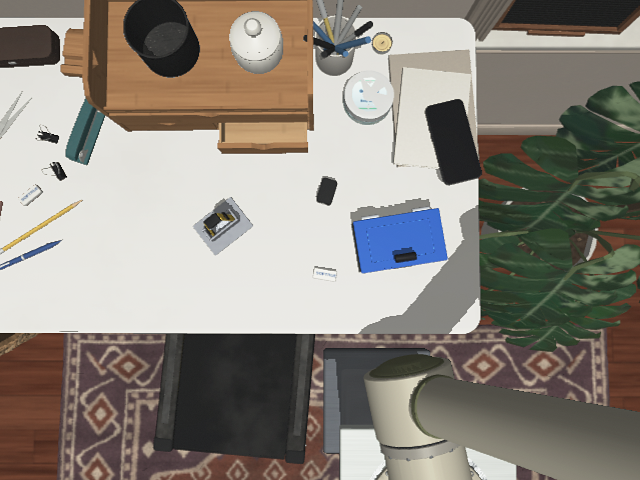

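View pics/scene0.png

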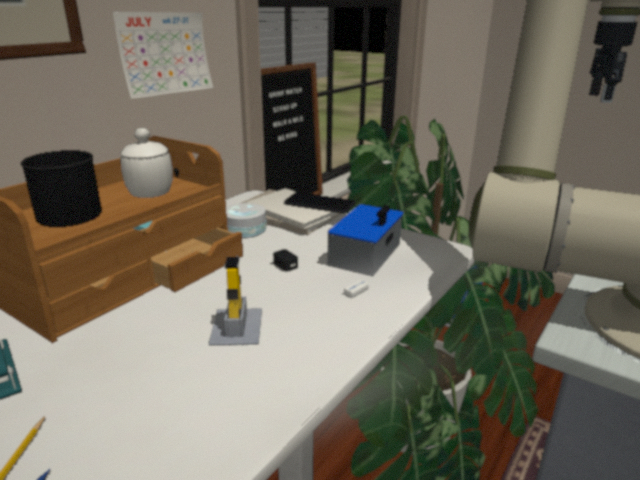

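The top view shows the blue lid at about (400,240) with its handle at (404,256), the stand at (222,225) with the tongs' head near (215,220), the adapter at (326,190) and the eraser at (325,273). The scene view confirms the tongs standing upright and the lid shut.

```bash
cat > h.py <<'E'
from rig import env
import cv2,numpy as np
def cast(c,px,z,pos=None,R=None):
    px=np.atleast_2d(px).astype(float)
    R=np.array(c['rotation']) if R is None else R; p=np.array(c['position']) if pos is None else pos
    d=np.c_[(px[:,0]-c['cx'])/c['fx'],(px[:,1]-c['cy'])/c['fy'],np.ones(len(px))]@R.T
    return (p+d*((z-p[2])/d[:,2])[:,None])[:,:2]
def big(mask):
    cs,_=cv2.findContours(mask.astype(np.uint8),cv2.RETR_EXTERNAL,cv2.CHAIN_APPROX_NONE)
    return max(cs,key=cv2.contourArea)[:,0]
def rect(c,k,z):
    w=cast(c,k,z);r=cv2.minAreaRect((w*1000).astype(np.float32));return r
E
python3 - <<'E'
from h import *
im=cv2.imread('pics/top0.png');c=env.calibration('top')
b,g,r=[im[:,:,i].astype(int) for i in range(3)]
hsv=cv2.cvtColor(im,cv2.COLOR_BGR2HSV)
def win(m,x0,y0,x1,y1):
    o=np.zeros_like(m);o[y0:y1,x0:x1]=m[y0:y1,x0:x1];return o
print('lid',rect(c,big(win((b>r+80),330,190,470,290)),.07))
v=hsv[...,2]
print('handle',rect(c,big(win(v<60,385,244,425,268)),.101))
print('stand',rect(c,big(win((v<200),185,190,260,260)),.003))
print('head',rect(c,big(win(v<60,200,205,245,240)),.112))
print('adapter',rect(c,big(win(v<90,310,170,342,208)),.024))
print('eraser',cast(c,[325,273],.013))
cv2.imwrite('pics/c.png',cv2.resize(im[180:290,180:460],None,fx=2.8,fy=2.8,interpolation=cv2.INTER_CUBIC))
sc=cv2.imread('pics/scene0.png')[240:350,190:290]
cv2.imwrite('pics/c2.png',np.hstack([cv2.resize(im[190:260,185:260],(560,523),interpolation=cv2.INTER_CUBIC)]))
E
```

```text
lid ((488.7855529785156, 57.14201354980469), (90.98236846923828, 151.01876831054688), 9.186691284179688)
handle ((459.5504150390625, 52.82822036743164), (12.354742050170898, 34.4929084777832), 9.529891967773438)
stand ((521.1320190429688, 377.786376953125), (76.5992660522461, 91.21452331542969), 38.219268798828125)
head ((518.7175903320312, 375.0198059082031), (17.547412872314453, 23.783897399902344), 39.16682815551758)
adapter ((581.7097778320312, 183.54579162597656), (29.48928451538086, 47.66925811767578), 71.77008056640625)
eraser [[0.43170683 0.18558674]]
```

View pics/c.png

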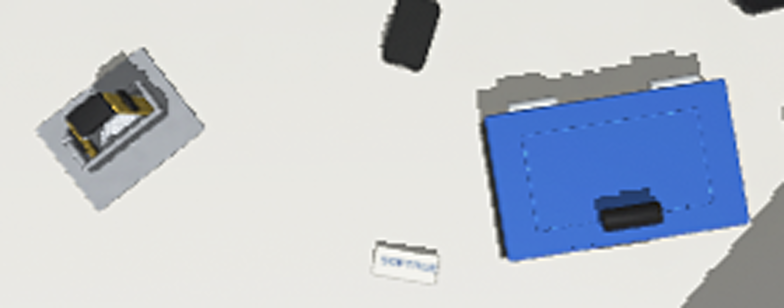

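jog_arm(
  hand=[0.085,0.085,0.085,0.085,0.085],
  travel=[
    [0.0235,0.0555,0],
    [0.0235,0.0555,0],
    [0.0235,0.0555,0],
    [0.0235,0.0555,0],
    [0.0235,0.0555,0],
  ],
  yaw=[-0.026,-0.026,-0.026,-0.026,-0.026],
  grip_force=30,
)

```text
time_s: 0.72
position: [0.343, -0.2224, 0.2098]
tool_rot: [[0.958, 0.286, 0.0], [0.286, -0.958, 0.0], [0.0, -0.0, -1.0]]
ft_force: [1.1, -0.0, -0.2]
grip_width: 0.0851
gripper_force: 0.0
```

jog_arm(
  hand=[0.085,0.085,0.085,0.07,0.07],
  travel=[
    [0.0235,0.0555,0],
    [0.0235,0.0555,0],
    [0.0235,0.0555,0],
    [0.0235,0.0555,-0.01],
    [0.0235,0.0555,-0.02],
  ],
  yaw=[-0.026,-0.026,-0.026,-0.026,-0.026],
)

```text
time_s: 1.35
position: [0.4606, 0.0544, 0.1803]
tool_rot: [[0.987, 0.16, 0.002], [0.16, -0.987, -0.0], [0.002, 0.001, -1.0]]
ft_force: [1.3, 0.0, 0.6]
grip_width: 0.0698
gripper_force: 0.0
```

jog_arm(
  hand=[0.07,0.07,0.065,0.06,0.06],
  travel=[
    [-0.0015,-0.0017,-0.03],
    [0,0,-0.03],
    [0,0,-0.02],
    [0,0,-0.01],
    [0,0,0],
  ],
  yaw=[0,0,0,0,0],
)

```text
time_s: 1.98
position: [0.4582, 0.0506, 0.09]
tool_rot: [[0.987, 0.161, -0.001], [0.161, -0.987, 0.0], [-0.001, -0.0, -1.0]]
ft_force: [0.4, 0.5, 0.9]
grip_width: 0.0599
gripper_force: 0.0
```

jog_arm(
  hand=[0.03,0.03,0.03,0.03,0.03],
  travel=[
    [0,0,0],
    [0,0,0],
    [0,0,0],
    [0,0,0],
    [0,0,0],
  ],
  yaw=[0,0,0,0,0],
)

```text
time_s: 2.6
position: [0.4583, 0.0506, 0.0903]
tool_rot: [[0.987, 0.161, 0.0], [0.161, -0.987, 0.0], [0.0, -0.0, -1.0]]
ft_force: [-0.2, 0.1, -0.8]
grip_width: 0.0296
gripper_force: 0.0
```

Run:
```python
import numpy as np
# handle-path steps (along box x, z) in mm for the lid angle
t=np.array([0,.1,.2,.3,.4,.5,.6,.7,.8,.9,1.0,1.1,1.2,1.3,1.4,1.5,1.6,1.7,1.8,1.9]);p=t+np.arctan2(30,76)
x=-81.7*np.cos(p);z=81.7*np.sin(p)
a=np.radians(9.25)
print(np.round(np.c_[t[1:],np.diff(x)*np.cos(a),np.diff(x)*np.sin(a),np.diff(z)],1))
```

```text
[[ 0.1  3.3  0.5  7.4]
 [ 0.2  4.   0.7  7.1]
 [ 0.3  4.7  0.8  6.6]
 [ 0.4  5.4  0.9  6.1]
 [ 0.5  5.9  1.   5.5]
 [ 0.6  6.4  1.   4.9]
 [ 0.7  6.9  1.1  4.2]
 [ 0.8  7.3  1.2  3.5]
 [ 0.9  7.6  1.2  2.8]
 [ 1.   7.8  1.3  2. ]
 [ 1.1  8.   1.3  1.2]
 [ 1.2  8.1  1.3  0.4]
 [ 1.3  8.   1.3 -0.5]
 [ 1.4  8.   1.3 -1.3]
 [ 1.5  7.8  1.3 -2.1]
 [ 1.6  7.6  1.2 -2.8]
 [ 1.7  7.2  1.2 -3.6]
 [ 1.8  6.8  1.1 -4.3]
 [ 1.9  6.4  1.  -5. ]]
```

The fingers closed past 36 mm with no force, so the bar isn't between the pads. I'll look.

Run:
```python
from h import *
a=env.get_image('wrist')[:,:,::-1];b=env.get_image('scene')[:,:,::-1]
cv2.imwrite('pics/w1.png',np.hstack([cv2.resize(a,(400,300)),cv2.resize(b[130:310,300:540],(400,300),interpolation=cv2.INTER_CUBIC)]))
```

```text
(no output)
```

View pics/w1.png

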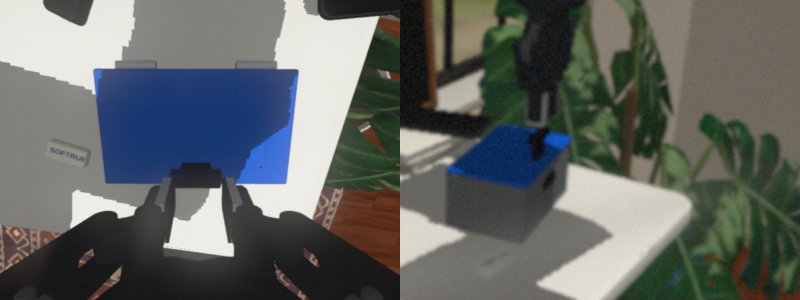

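The wrist view shows the handle bar at about (312,280) full-size, lying just beyond the fingertips rather than between them. I'll measure it.

```bash
cat >> h.py <<'E'
def wcast(s,px,z):
    c=env.calibration('wrist');H=np.array(c['hand_eye']);R=np.array(s['tool_rot'])
    return cast(c,px,z,R@H[:3,3]+s['position'],R@H[:3,:3])
def wproj(s,P):
    c=env.calibration('wrist');H=np.array(c['hand_eye']);R=np.array(s['tool_rot'])
    q=(R@H[:3,:3]).T@(np.array(P)-(R@H[:3,3]+s['position']));return c['cx']+c['fx']*q[0]/q[2],c['cy']+c['fy']*q[1]/q[2]
E
python3 - <<'E'
from h import *
s=env.observe();p=np.array(s['position']);R=np.array(s['tool_rot'])
print(np.round(env.calibration('wrist')['hand_eye'],3))
im=env.get_image('wrist');
print('tcp px',wproj(s,p),'tip',wproj(s,p+R@[0,.015,.017]),wproj(s,p+R@[0,-.015,.017]))
for y in (262,300):print(wcast(s,[[272,y],[352,y]],.101))
print('lid edge', wcast(s,[[160,112],[475,112],[170,293],[463,295]],.07))
cv2.imwrite('pics/w2.png',cv2.resize(im[220:400,200:440,::-1],None,fx=3,fy=3,interpolation=cv2.INTER_CUBIC))
E
```

```text
[[-0.    -0.962 -0.272  0.069]
 [ 1.     0.    -0.     0.001]
 [ 0.    -0.272  0.962 -0.163]
 [ 0.     0.     0.     1.   ]]
tcp px (np.float64(315.7483175792156), np.float64(285.5305104843976)) tip (np.float64(345.9279920723796), np.float64(272.0876576029532)) (np.float64(285.84452271516915), np.float64(272.08125456177424))
[[0.47036465 0.07113199]
 [0.47577007 0.03803952]]
[[0.45313816 0.06888305]
 [0.45870343 0.03482115]]
lid edge [[ 0.52215131  0.13264551]
 [ 0.54515972 -0.00834619]
 [ 0.43353174  0.12297852]
 [ 0.45684343 -0.02666221]]
```

View pics/w2.png

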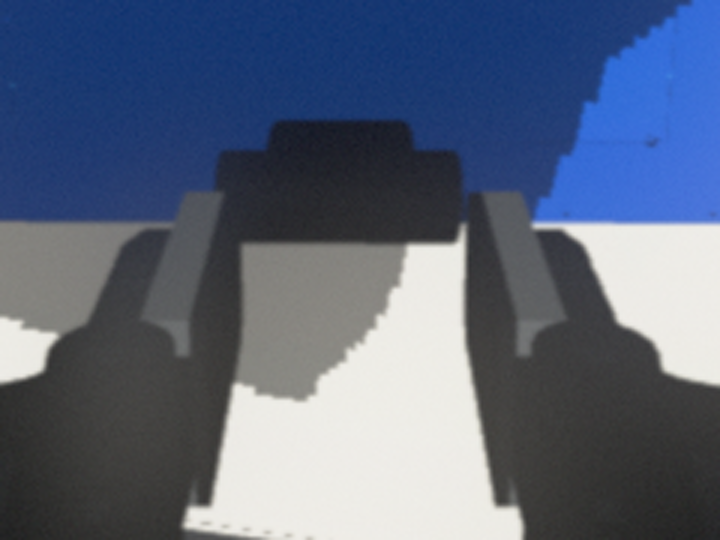

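Run:
```python
from h import *
s=env.observe();p=np.array(s['position']);R=np.array(s['tool_rot'])
c=env.calibration('wrist');print(c['fx'],c['cx'])
for h in(.017,0,-.017,-.03):
    print('w',h,np.round([wproj(s,p+R@[.011,y,h]) for y in(-.0148,.0148)],0).tolist())
c=env.calibration('scene');Rs=np.array(c['rotation'])
def sp(P):
    q=Rs.T@(np.array(P)-c['position']);return np.round([c['cx']+c['fx']*q[0]/q[2],c['cy']+c['fy']*q[1]/q[2]],1)
print('handle',sp([.459,.0522,.094]))
for h in(.017,0,-.017,-.03):print('tip',h,sp(p+R@[0,-.018,h]))
b=env.get_image('scene')[:,:,::-1]
cv2.imwrite('pics/s3.png',cv2.resize(b[150:270,320:460],(700,600),interpolation=cv2.INTER_CUBIC))
```

```text
384.71477916600446 317.19929593772116
w 0.017 [[286.0, 251.0], [346.0, 251.0]]
w 0 [[283.0, 263.0], [349.0, 263.0]]
w -0.017 [[279.0, 277.0], [352.0, 277.0]]
w -0.03 [[276.0, 290.0], [355.0, 290.0]]
handle [382.6 211.2]
tip 0.017 [379.3 225.1]
tip 0 [379.8 216.3]
tip -0.017 [380.4 207.4]
tip -0.03 [380.8 200.5]
```

View pics/s3.png

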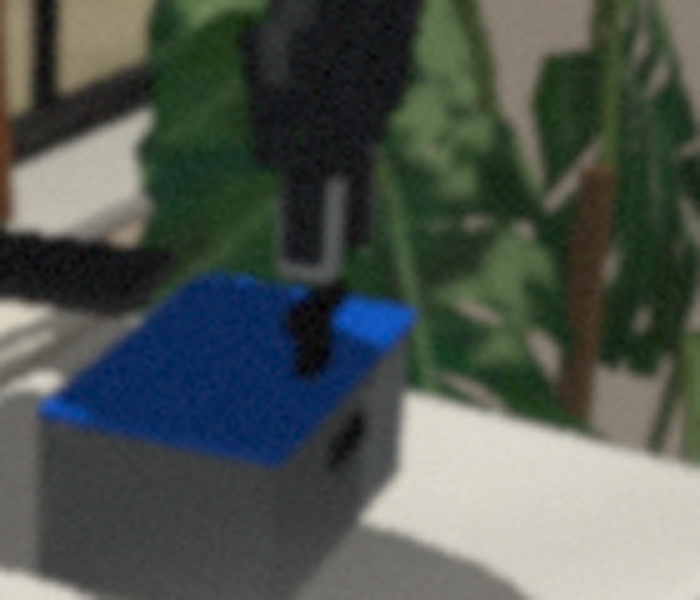

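Both views agree that the fingertips are really about 18 mm behind the reported TCP, so they sit just above the bar. I'll open the fingers and lower carefully, watching the force.

jog_arm(
  hand=[0.06,0.06,0.06,0.06,0.06],
  travel=[
    [0,0,0],
    [0,0,0],
    [0.0005,0.0015,-0.01],
    [0,0,-0.01],
    [0,0,-0.008],
  ],
  yaw=[0,0,0,0,0],
)

```text
time_s: 3.42
position: [0.4585, 0.0522, 0.0612]
tool_rot: [[0.987, 0.161, -0.001], [0.161, -0.987, 0.0], [-0.001, -0.0, -1.0]]
ft_force: [1.0, 0.3, -0.2]
grip_width: 0.0599
gripper_force: 0.0
```

Run:
```python
from h import *
s=env.observe();print(s['position'],s['ft_force'])
a=env.get_image('wrist')[180:420,180:460,::-1];b=env.get_image('scene')[150:270,320:460,::-1]
cv2.imwrite('pics/w4.png',np.hstack([cv2.resize(a,(400,343)),cv2.resize(b,(400,343),interpolation=cv2.INTER_CUBIC)]))
```

```text
[0.45847633 0.05221981 0.06124473] [ 1.01099089  0.31294459 -0.19425399]
```

View pics/w4.png

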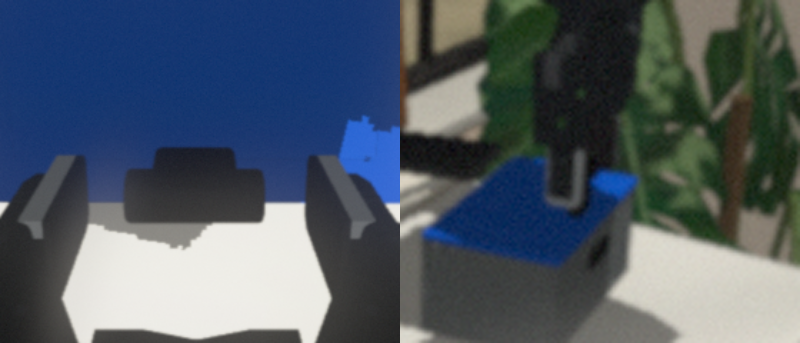

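Fingers now straddle the bar (bar at (195,195) in the left crop, a finger on each side). Closing.

jog_arm(
  hand=[0.03,0.03,0.03,0.03,0.03],
  travel=[
    [0,0,-0.002],
    [0,0,0],
    [0,0,0],
    [0,0,0],
    [0,0,0],
  ],
  yaw=[0,0,0,0,0],
  grip_force=30,
)

```text
time_s: 4.15
position: [0.4587, 0.0527, 0.0604]
tool_rot: [[0.987, 0.161, 0.0], [0.161, -0.987, 0.001], [0.0, -0.001, -1.0]]
ft_force: [0.0, 5.1, 0.5]
grip_width: 0.0348
gripper_force: 31.2
```

jog_arm(
  hand=[0.03,0.03,0.03,0.03,0.03],
  travel=[
    [0.0033,0.0005,0.0074],
    [0.004,0.0007,0.0071],
    [0.0047,0.0008,0.0066],
    [0.0054,0.0009,0.0061],
    [0.0059,0.001,0.0055],
  ],
  yaw=[0,0,0,0,0],
)

```text
time_s: 4.78
position: [0.4817, 0.0564, 0.0929]
tool_rot: [[0.987, 0.161, -0.002], [0.161, -0.987, 0.001], [-0.002, -0.001, -1.0]]
ft_force: [-1.0, 5.0, -6.0]
grip_width: 0.0353
gripper_force: 30.5
```

jog_arm(
  hand=[0.03,0.03,0.03,0.03,0.03],
  travel=[
    [0.0064,0.001,0.0049],
    [0.0069,0.0011,0.0042],
    [0.0073,0.0012,0.0035],
    [0.0076,0.0012,0.0028],
    [0.0078,0.0013,0.002],
  ],
  yaw=[0,0,0,0,0],
)

```text
time_s: 5.4
position: [0.5175, 0.0622, 0.1106]
tool_rot: [[0.987, 0.161, -0.002], [0.161, -0.987, 0.0], [-0.002, -0.001, -1.0]]
ft_force: [-2.9, 4.5, -0.7]
grip_width: 0.035
gripper_force: 30.9
```

jog_arm(
  hand=[0.03,0.03,0.03,0.03,0.03],
  travel=[
    [0.008,0.0013,0.0012],
    [0.0081,0.0013,0.0004],
    [0.008,0.0013,-0.0005],
    [0.008,0.0013,-0.0013],
    [0.0078,0.0013,-0.0021],
  ],
  yaw=[0,0,0,0,0],
)

```text
time_s: 6.02
position: [0.5586, 0.0687, 0.1093]
tool_rot: [[0.987, 0.161, 0.001], [0.161, -0.987, 0.0], [0.001, -0.0, -1.0]]
ft_force: [-2.0, 5.5, 4.6]
grip_width: 0.0348
gripper_force: 29.9
```

jog_arm(
  hand=[0.03,0.03,0.03,0.03,0.03],
  travel=[
    [0.0076,0.0012,-0.0028],
    [0.0072,0.0012,-0.0036],
    [0.0068,0.0011,-0.0043],
    [0.0035,0.0005,-0.0025],
    [0,0,0],
  ],
  yaw=[0,0,0,0,0],
)

```text
time_s: 6.65
position: [0.5849, 0.0729, 0.0966]
tool_rot: [[0.987, 0.161, 0.005], [0.161, -0.987, 0.001], [0.005, 0.0, -1.0]]
ft_force: [1.4, 6.1, 7.4]
grip_width: 0.0348
gripper_force: 29.9
```

jog_arm(
  hand=[0.06,0.06,0.06,0.06,0.06],
  travel=[
    [0,0,0],
    [0,0,0],
    [0,0,0],
    [0,0,0],
    [0,0,0],
  ],
  yaw=[0,0,0,0,0],
)

```text
time_s: 7.28
position: [0.5831, 0.0722, 0.0948]
tool_rot: [[0.987, 0.161, -0.0], [0.161, -0.987, -0.0], [-0.0, 0.0, -1.0]]
ft_force: [-0.2, -0.3, 0.4]
grip_width: 0.0598
gripper_force: 0.0
```

jog_arm(
  hand=[0.06,0.06,0.06,0.06,0.07],
  travel=[
    [0.002,0,0.03],
    [0,0,0.04],
    [0,0,0.04],
    [-0.01,0.045,0.02],
    [-0.013,0.058,0],
  ],
  yaw=[0,0,0,0.1,0.12],
)

```text
time_s: 7.9
position: [0.5627, 0.1757, 0.2267]
tool_rot: [[0.928, 0.374, 0.004], [0.374, -0.928, 0.0], [0.004, 0.001, -1.0]]
ft_force: [1.2, 0.4, -0.6]
grip_width: 0.0697
gripper_force: 0.0
```

jog_arm(
  hand=[0.075,0.075,0.075,0.075,0.075],
  travel=[
    [-0.013,0.058,0],
    [-0.013,0.058,0],
    [-0.012,0.052,0],
    [-0.006,0.031,0],
    [0,0,0],
  ],
  yaw=[0.12,0.12,0.06,0,0],
)

```text
time_s: 8.52
position: [0.5172, 0.3762, 0.2244]
tool_rot: [[0.775, 0.633, -0.0], [0.633, -0.775, -0.0], [-0.0, -0.0, -1.0]]
ft_force: [0.7, -0.4, 0.7]
grip_width: 0.075
gripper_force: 0.0
```

Run:
```python
from h import *
s=env.observe();print(s['position'],s['tool_rot'][:2])
w=env.get_image('wrist')[:,:,::-1];t=env.get_image('top')[:,:,::-1];cv2.imwrite('pics/wr.png',w);cv2.imwrite('pics/tp.png',t)
cv2.imwrite('pics/v5.png',np.hstack([cv2.resize(w,(440,330)),cv2.resize(t[170:290,340:470],(357,330),interpolation=cv2.INTER_CUBIC)]))
hsv=cv2.cvtColor(t,cv2.COLOR_BGR2HSV);h,S,v=cv2.split(hsv);c=env.calibration('top')
def cells(m,n):
    m[:190]=0;m[290:]=0;m[:,:350]=0;m[:,460:]=0
    k,_,st,ce=cv2.connectedComponentsWithStats(m.astype(np.uint8))
    for i in range(1,k):
        if st[i,4]>25:print(n,ce[i],st[i,4],cast(c,ce[i],.056))
cells(((h<8)|(h>172))&(S>120)&(v>60),'red');cells((h>40)&(h<85)&(S>80),'green')
```

```text
[0.51721078 0.37615886 0.22441288] [[ 7.74528278e-01  6.32539147e-01 -4.16721146e-04]
 [ 6.32539185e-01 -7.74528357e-01 -5.00668886e-05]]
```

View pics/v5.png

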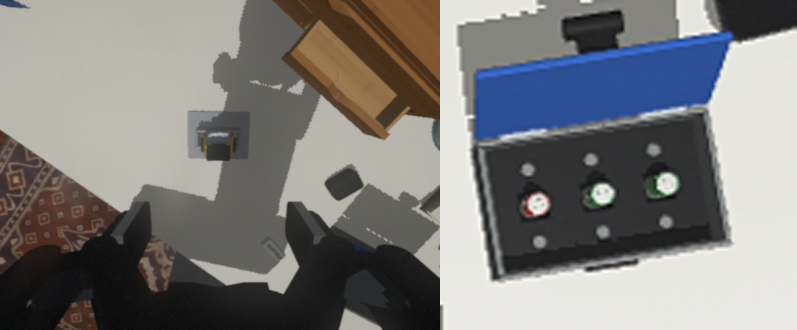

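The lid is open on its stop. In the right crop the red battery is the leftmost one at (537,203), so box y = +42. In the left crop the tongs' head is at (218,153).

Run:
```python
from h import *
s=env.observe();c=env.calibration('top')
print('red',cast(c,[[375.3,243.8]],.058),'drawer',cast(c,[[220,152],[308,152]],.08))
w=cv2.imread('pics/wr.png');v=w.max(2);m=np.zeros_like(v);m[160:240,270:350]=v[160:240,270:350]<50
k=big(m);print(cv2.boundingRect(k))
P=wcast(s,k,.112);print('head',cv2.minAreaRect((P*1000).astype(np.float32)))
y=np.zeros_like(v);hs=cv2.cvtColor(w,cv2.COLOR_BGR2HSV);yy=(hs[...,0]>18)&(hs[...,0]<35)&(hs[...,1]>110);ys,xs=np.nonzero(yy[160:240,260:360]);print('yellow cols',xs.min()+260,xs.max()+260,ys.min()+160,ys.max()+160)
f=(v>90)&(v<175);m2=np.zeros_like(v);m2[150:245,260:370]=f[150:245,260:370]
# light-lit foot corners by eye (px 188..249,111..158 of 440-wide view)
print('foot',wcast(s,np.array([[188,111],[249,111],[248,158],[188,158]])*640/440,.003).mean(0))
t=cv2.imread('pics/tp.png')[218:262,350:450];m=t[...,2].astype(int)-t[...,1]>40;ys,xs=np.nonzero(m);print('redpx',len(xs),xs.mean()+350,ys.mean()+218)
g=t[...,1].astype(int)-t[...,2]>25;ys,xs=np.nonzero(g);print('greenpx',len(xs))
```

```text
red [[0.48315518 0.09814568]] drawer [[0.64110364 0.3690178 ]
 [0.64132285 0.21631781]]
(313, 209, 22, 24)
head ((524.00244140625, 371.7366638183594), (17.393775939941406, 15.416268348693848), 38.896812438964844)
yellow cols 297 342 194 227
foot [0.52041481 0.37450635]
redpx 10 373.0 245.5
greenpx 58
```

Run:
```python
from h import *
s=env.observe()
w=cv2.imread('pics/wr.png');v=w.max(2);
for T in(60,75,90):
    m=np.zeros_like(v);m[205:240,285:350]=v[205:240,285:350]<T
    k=big(m);P=wcast(s,k,.112);print(T,cv2.boundingRect(k),cv2.minAreaRect((P*1000).astype(np.float32)))
print(wcast(s,[[319.5,222],[317,222]],.112))
print(v[222,285:350:2])
```

```text
60 (302, 208, 33, 25) ((521.7617797851562, 375.0804443359375), (18.13274574279785, 23.682201385498047), 39.072425842285156)
75 (301, 205, 49, 29) ((525.5851440429688, 371.52386474609375), (21.124683380126953, 35.57263946533203), 39.07099533081055)
90 (300, 205, 50, 30) ((525.06396484375, 371.5548400878906), (21.89514923095703, 36.31223678588867), 39.07096862792969)
[[0.52133293 0.37333354]
 [0.52017194 0.37476357]]
[145 143 142 143 137 136 128 134  66  59  57  55  51  52  52  46  50  47
  47  47  46  41  43  44  42  78  80  67  66  74  74  75  73]
```

jog_arm(
  hand=[0.075,0.075,0.07,0.07,0.07],
  travel=[
    [0.003,-0.001,-0.05],
    [0,0,-0.05],
    [0,0,-0.04],
    [0,0,-0.02],
    [0,0,-0.01],
  ],
  yaw=[0,0,0,0,0],
  grip_force=20,
)

```text
time_s: 9.25
position: [0.5214, 0.372, 0.054]
tool_rot: [[0.778, 0.629, -0.001], [0.629, -0.778, -0.001], [-0.001, -0.0, -1.0]]
ft_force: [1.1, 0.3, 0.1]
grip_width: 0.07
gripper_force: 0.0
```

jog_arm(
  hand=[0.07,0.065,0.06,0.06,0.06],
  travel=[
    [0,0,-0.008],
    [0,0,-0.006],
    [0,0,-0.004],
    [0,0,0],
    [0,0,0],
  ],
  yaw=[0,0,0,0,0],
)

```text
time_s: 9.88
position: [0.5212, 0.3734, 0.0372]
tool_rot: [[0.776, 0.63, 0.001], [0.63, -0.776, 0.0], [0.001, 0.0, -1.0]]
ft_force: [0.5, -0.6, 0.0]
grip_width: 0.06
gripper_force: 0.0
```

Run:
```python
from h import *
s=env.observe();print(s['position'],s['ft_force'])
w=env.get_image('wrist')[150:390,120:520,::-1];t=env.get_image('scene')[220:350,180:290,::-1]
cv2.imwrite('pics/v6.png',np.hstack([cv2.resize(w,(500,300)),cv2.resize(t,(254,300),interpolation=cv2.INTER_CUBIC)]))
```

```text
[0.52122023 0.37344975 0.03717488] [ 0.47454706 -0.60514646  0.01869838]
```

View pics/v6.png

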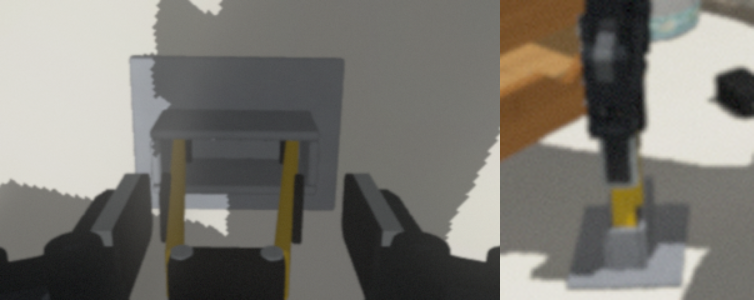

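Run:
```python
from h import *
s=env.observe();p=np.array(s['position']);R=np.array(s['tool_rot'])
c=env.calibration('scene');Rs=np.array(c['rotation'])
def sp(P):
    q=Rs.T@(np.array(P)-c['position']);return np.round([c['cx']+c['fx']*q[0]/q[2],c['cy']+c['fy']*q[1]/q[2]],1)
T=np.array([.5205,.3745,0]);ty=np.array([-.63,.776,0])
for z in(.03,.04,.05,.06,.07,.08):print(z,'finger',sp(p*[1,1,0]+ty*.03+[0,0,z]),'pad',sp(T+ty*.0215+[0,0,z]),'wristpad',np.round(wproj(s,T-ty*.0215+np.array([.776,.63,0])*.008+[0,0,z])),'wristfinger',np.round(wproj(s,p*[1,1,0]-ty*.03+np.array([.776,.63,0])*.011+[0,0,z])))
```

```text
0.03 finger [233.3 319.5] pad [233.7 316.7] wristpad [359. 263.] wristfinger [380. 257.]
0.04 finger [232.9 313.5] pad [233.3 310.7] wristpad [361. 270.] wristfinger [383. 264.]
0.05 finger [232.4 307.5] pad [232.8 304.7] wristpad [364. 279.] wristfinger [387. 272.]
0.06 finger [231.9 301.3] pad [232.3 298.6] wristpad [366. 288.] wristfinger [392. 282.]
0.07 finger [231.4 295.1] pad [231.9 292.4] wristpad [370. 299.] wristfinger [397. 292.]
0.08 finger [231.  288.8] pad [231.4 286.1] wristpad [374. 312.] wristfinger [403. 304.]
```

Fingertips are at about z 0.063 and need to be about 11 mm lower for the pads to cover the grips.

jog_arm(
  hand=[0.06,0.06,0.06,0.06,0.06],
  travel=[
    [-0.0005,0.001,-0.003],
    [0,0,-0.003],
    [0,0,-0.003],
    [0,0,-0.002],
    [0,0,0],
  ],
  yaw=[0,0,0,0,0],
)

```text
time_s: 10.6
position: [0.5205, 0.3743, 0.0256]
tool_rot: [[0.776, 0.63, -0.0], [0.63, -0.776, -0.0], [-0.0, -0.0, -1.0]]
ft_force: [-0.1, -0.0, -0.4]
grip_width: 0.0602
gripper_force: 0.0
```

jog_arm(
  hand=[0.041,0.041,0.041,0.041,0.041],
  travel=[
    [0,0,0],
    [0,0,0],
    [0,0,0],
    [0,0,0],
    [0,0,0],
  ],
  yaw=[0,0,0,0,0],
)

```text
time_s: 11.22
position: [0.5208, 0.3744, 0.0261]
tool_rot: [[0.776, 0.63, 0.001], [0.63, -0.776, 0.0], [0.001, 0.0, -1.0]]
ft_force: [1.2, -1.0, 3.5]
grip_width: 0.0413
gripper_force: 5.0
```

jog_arm(
  hand=[0.039,0.039,0.039,0.039,0.039],
  travel=[
    [0,0,0],
    [0,0,0],
    [0,0,0.005],
    [0,0,0.01],
    [0,0,0.015],
  ],
  yaw=[0,0,0,0,0],
)

```text
time_s: 11.85
position: [0.5203, 0.3744, 0.0564]
tool_rot: [[0.776, 0.63, -0.001], [0.63, -0.776, -0.0], [-0.001, -0.0, -1.0]]
ft_force: [0.4, -0.7, -1.2]
grip_width: 0.0388
gripper_force: 4.4
```

jog_arm(
  hand=[0.039,0.039,0.039,0.039,0.039],
  travel=[
    [0,0,0.02],
    [0,0,0.025],
    [0,0,0.03],
    [0,0,0.03],
    [0,0,0.015],
  ],
  yaw=[0,0,0,0,0],
)

```text
time_s: 12.48
position: [0.5209, 0.3746, 0.1784]
tool_rot: [[0.776, 0.63, 0.003], [0.63, -0.776, 0.001], [0.003, 0.001, -1.0]]
ft_force: [-0.7, 0.1, -0.5]
grip_width: 0.0391
gripper_force: 4.4
```

jog_arm(
  hand=[0.039,0.039,0.039,0.039,0.039],
  travel=[
    [-0.008,-0.035,0],
    [-0.008,-0.04,0],
    [-0.008,-0.04,0],
    [-0.005,-0.04,0],
    [-0.005,-0.04,0],
  ],
  yaw=[-0.08,-0.08,-0.08,-0.08,-0.08],
)

```text
time_s: 13.1
position: [0.486, 0.1781, 0.1758]
tool_rot: [[0.961, 0.276, -0.0], [0.276, -0.961, 0.0], [-0.0, -0.0, -1.0]]
ft_force: [1.2, 0.2, -0.1]
grip_width: 0.0389
gripper_force: 4.4
```

jog_arm(
  hand=[0.039,0.039,0.039,0.039,0.039],
  travel=[
    [-0.004,-0.035,0],
    [0,-0.03,0],
    [0,-0.016,0],
    [0,0,0],
    [0,0,0],
  ],
  yaw=[-0.08,-0.042,0,0,0],
)

```text
time_s: 13.72
position: [0.4825, 0.0991, 0.1758]
tool_rot: [[0.987, 0.16, -0.0], [0.16, -0.987, 0.0], [-0.0, -0.0, -1.0]]
ft_force: [0.4, -0.5, -0.8]
grip_width: 0.039
gripper_force: 4.4
```

Run:
```python
from h import *
s=env.observe();p=np.array(s['position']);print(p,s['tool_rot'][:2],s['grip_width'],s['gripper_force'])
w=env.get_image('wrist')[:,:,::-1];t=env.get_image('scene')[:,:,::-1]
cv2.imwrite('pics/wr7.png',w);cv2.imwrite('pics/sc7.png',t)
cv2.imwrite('pics/v7.png',np.hstack([cv2.resize(w[100:400,140:500],(480,400)),cv2.resize(t[110:260,330:440],(293,400),interpolation=cv2.INTER_CUBIC)]))
print('exp red px',np.round(wproj(s,[.4825,.0985,.058])),'tips',[np.round(wproj(s,[p[0]+a*.16,p[1]-a*.987,p[2]-.0224])) for a in(.0155,-.0155)])
```

```text
[0.48254887 0.09912075 0.17578756] [[ 9.87089055e-01  1.60172296e-01 -1.83528681e-04]
 [ 1.60172348e-01 -9.87089011e-01  3.22222923e-04]] 0.03902691125702017 4.354402933968231
exp red px [317. 224.] tips [array([346., 268.]), array([286., 268.])]
```

View pics/v7.png

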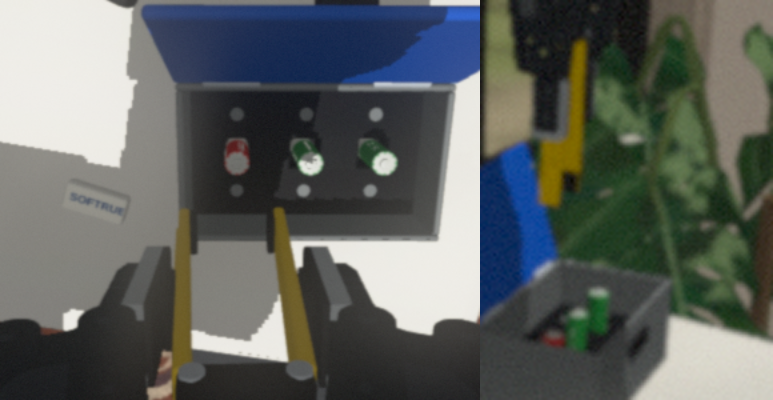

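Red battery top is at (236,162) in the left crop, matching the prediction. The open tips sit at about (185..278, 210), straddling it with a ~1–2 mm offset to correct. Descending.

jog_arm(
  hand=[0.039,0.039,0.039,0.039,0.039],
  travel=[
    [0.002,-0.0013,-0.02],
    [0,0,-0.03],
    [0,0,-0.025],
    [0,0,-0.01],
    [0,0,0],
  ],
  yaw=[0,0,0,0,0],
)

```text
time_s: 14.45
position: [0.4846, 0.0974, 0.0908]
tool_rot: [[0.987, 0.16, -0.001], [0.16, -0.987, 0.0], [-0.001, -0.0, -1.0]]
ft_force: [0.4, -0.4, -0.9]
grip_width: 0.0392
gripper_force: 4.4
```

Run:
```python
from h import *
s=env.observe();p=np.array(s['position']);print(p,s['ft_force'],s['grip_width'])
w=env.get_image('wrist')[:,:,::-1];cv2.imwrite('pics/wr8.png',w)
b,g,r=[w[...,i].astype(int) for i in range(3)]
def rep(n,m):
    m=m.astype(np.uint8);m[:150]=0;m[300:]=0;m[:,:250]=0;m[:,380:]=0
    k,_,st,ce=cv2.connectedComponentsWithStats(m)
    for i in range(1,k):
        if st[i,4]>30:print(n,st[i],np.round(ce[i],1))
rep('red',(r>g+40)&(r>b+40)&(g<b+30));rep('yel',(r>b+50)&(g>b+40));rep('white',(g>135)&(abs(r-g)<25))
print('exp',np.round(wproj(s,[.4835,.0985,.058])),'tip end',np.round([wproj(s,[p[0]+a*.16,p[1]-a*.987,p[2]-.0224]) for a in(.0195,-.0195)]))
```

```text
[0.48458389 0.09739939 0.09078315] [ 0.42887082 -0.39029107 -0.88294166] 0.03919457812611411
red [303 234  16  22 202] [309.7 244. ]
red [320 238   7  20  76] [323.  247.7]
yel [271 257  12  43 383] [276.8 280.5]
yel [345 256  17  44 485] [351.5 280.2]
exp [314. 263.] tip end [[354. 268.]
 [278. 268.]]
```

jog_arm(
  hand=[0.039,0.039,0.039,0.039,0.039],
  travel=[
    [0,0.0005,-0.01],
    [0,0,-0.01],
    [0,0,-0.008],
    [0,0,-0.004],
    [0,0,0],
  ],
  yaw=[0,0,0,0,0],
)

```text
time_s: 15.12
position: [0.4845, 0.0975, 0.0586]
tool_rot: [[0.987, 0.159, -0.001], [0.159, -0.987, 0.0], [-0.0, -0.0, -1.0]]
ft_force: [0.9, -0.5, -0.2]
grip_width: 0.0392
gripper_force: 4.4
```

jog_arm(
  hand=[0.036,0.034,0.03,0.026,0.026],
  travel=[
    [0,0,0],
    [0,0,0],
    [0,0,0],
    [0,0,0],
    [0,0,0],
  ],
  yaw=[0,0,0,0,0],
  grip_force=22,
)

```text
time_s: 15.75
position: [0.4848, 0.0975, 0.0591]
tool_rot: [[0.987, 0.159, 0.001], [0.159, -0.987, -0.0], [0.001, 0.0, -1.0]]
ft_force: [-0.5, -0.6, 2.6]
grip_width: 0.0336
gripper_force: 21.8
```

Stopped at 34 mm with 22 N, so the battery is pinched. Lifting straight up.

jog_arm(
  hand=[0.026,0.026,0.026,0.026,0.026],
  travel=[
    [0,0,0.003],
    [0,0,0.006],
    [0,0,0.01],
    [0,0,0.015],
    [0,0,0.02],
  ],
  yaw=[0,0,0,0,0],
)

```text
time_s: 16.38
position: [0.4844, 0.0976, 0.1137]
tool_rot: [[0.987, 0.159, -0.0], [0.159, -0.987, 0.0], [-0.0, -0.0, -1.0]]
ft_force: [0.2, 0.4, -1.5]
grip_width: 0.0336
gripper_force: 21.9
```

jog_arm(
  hand=[0.026,0.026,0.026,0.026,0.026],
  travel=[
    [0,0,0.025],
    [0,0,0.025],
    [0,0,0.02],
    [0,0,0.015],
    [0,0,0.006],
  ],
  yaw=[0,0,0,0,0],
)

```text
time_s: 17.0
position: [0.4847, 0.0976, 0.205]
tool_rot: [[0.987, 0.159, 0.002], [0.159, -0.987, -0.0], [0.002, 0.0, -1.0]]
ft_force: [-0.4, -0.8, -0.2]
grip_width: 0.0336
gripper_force: 21.9
```

jog_arm(
  hand=[0.026,0.026,0.026,0.026,0.026],
  travel=[
    [0,0,0],
    [0,0,0],
    [0,0,0],
    [0,0,0],
    [0,0,0],
  ],
  yaw=[0,0,0,0,0],
)

```text
time_s: 17.62
position: [0.4846, 0.0975, 0.2037]
tool_rot: [[0.987, 0.159, -0.0], [0.159, -0.987, 0.0], [-0.0, -0.0, -1.0]]
ft_force: [0.3, -0.1, -0.7]
grip_width: 0.0333
gripper_force: 21.9
```

Run:
```python
from h import *
s=env.observe();p=np.array(s['position']);print(p,s['ft_force'],s['grip_width'],s['gripper_force'])
t=env.get_image('scene')[:,:,::-1];cv2.imwrite('pics/sc9.png',t)
b,g,r=[t[...,i].astype(int) for i in range(3)]
m=((r>g+45)&(r>b+35)).astype(np.uint8);m[:100]=0;m[280:]=0;m[:,:320]=0;m[:,460:]=0
k,_,st,ce=cv2.connectedComponentsWithStats(m)
print([(st[i].tolist(),ce[i].round(1).tolist()) for i in range(1,k) if st[i,4]>15])
c=env.calibration('scene');Rs=np.array(c['rotation'])
for z in(.12,.15,.20):
    q=Rs.T@(np.array([.4835,.0985,z])-c['position']);print(z,c['cx']+c['fx']*q[0]/q[2],c['cy']+c['fy']*q[1]/q[2])
```

```text
[0.48456998 0.09754216 0.20372177] [ 0.28570819 -0.08217551 -0.71798396] 0.033290995555420824 21.90275576287604
[([357, 158, 8, 19, 73], [361.4, 168.6])]
0.12 358.1835120529796 202.15894633259353
0.15 358.8577979478827 185.82235162112417
0.2 360.0258279099411 157.5233285431713
```

```bash
python3 -c "
from rig import env
print(env.close_job())"
```

```text
the job is handed in; nothing more can be done
None
```

The lid is open on its stop, and the tongs hold the red battery about 15 cm above the desk (about 9 cm above the rim). I handed the job in at about 18 s, and the hand-in reported no verdict.

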